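# Unlock the sharpening-plate bin and set the plates out in the rack

## Task

Set out the sharpening plates: first pull up the sprung red plunger on the plate bin and twist it so that it stays latched open by itself, then slide the aluminium keeper bar out and lay it flat, handle up, in the blue tray. Tilt every plate out of its narrow pocket by lifting its free end, and stand each on its long edge, fully down in a bay of its own in the white rack. When all the plates are in the rack, twist the plunger back and let it drop fully home; leave the bar in the tray and do not disturb the small black plane at the back.

Things in the scene. Friction and masses are not known exactly. Their poses are not given: they have to be found in the camera images.
- plate_bin: Fixed plywood bin, 241 x 222 x 113 mm. Origin: centre of its underside, z up; x runs along its pockets from the hooded end (nearest the robot) to the open end (+x). Three pockets at y = -54, 0, +54 mm, each 22 mm wide, 225 mm long inside (x -112.5 to +112.5 mm), floor z = 10 mm. Side boards (6 mm) are 82 mm high for x < 27 mm, 58 mm beyond, where fingers fit beside the plates.
- hood_edge (a point): Middle of the lower edge of the green hood, at bin (-62.5, 0, 105) mm; axes as the bin's. The hood (8 mm) covers the pockets' -x ends, so a plate cannot rise level: raise its +x end some 18 degrees about its lower -x corner, that corner kept near the floor and moving some 15 mm to +x so that the plate stays clear of the full-height -x end wall; draw it 75 mm along its tilted length, then lift.
- end_wall (a point): Middle of the top of the low end wall (inner face), bin (112.5, 0, 65) mm; the wall is 8 mm thick and tilted plates pass over it.
- lip (a point): Tip of the lip on the plunger's side, its upper face: bin (-4.5, -93, 113) mm. Two green lips, level with the hood, z 105 to 113 mm, at |y| = 77 to 111 mm, reach on from the hood to x = -4.5 mm over the keeper bar's ends. The bar lies on rails (top z = 89 mm, |y| 77 to 105 mm, ending at x = 32 mm) between outer cheeks at |y| = 105 mm.
- plunger_knob (a point): Centre of the red plunger's T-handle: 46 mm long, 13 mm thick, 18 mm high, above the lip at bin (-14.5, -93, 157) mm when down. The point's x axis runs along the T (parallel to the bin's x at twist 0). A steel collar under it reaches up to bin z = 132 mm.
- plunger_pull (a joint): Pull of the plunger, m: 0 = home (its 8 mm pin stands on the +x side of the bar and blocks it), 0.022 = stop. Sprung down, 4 N at 0, 10 N at the top. A cross pin in a slot of the collar lets it twist only when pulled over 0.0165; pulled to about 0.020, twisted and let go, it rests on the collar at about 0.0165.
- plunger_twist (a joint): Twist of the T-handle, rad, counterclockwise from above: 0 = cross pin over the slot, 1.4 = stop (over 0.8 counts as latched). Friction keeps it where it is left; turned back to 0 (within about 0.1) it can drop into the slot.
- keeper_bar: Aluminium bar 20 x 200 x 14 mm (x, y, z) with a black upright handle block 16 x 40 x 26 mm on the middle of its top (z = 14 to 40 mm). About 0.22 kg. Origin: centre of its underside. In the bin it lies across the plates at bin x = -30.5 mm, z = 89 mm, its ends under the lips; with the plunger up it slides to bin +x (about 50 mm) until clear of the lips and lifts off.
- plate_a: Sharpening plate with red faces dotted with steel discs, 200 x 14 x 76 mm (x long, y thick, z high when on edge), about 0.24 kg. Origin: centre of its lower long edge; starts in a pocket of the bin, x along the bin's x, z up. Absent in some starts.
- plate_b: Sharpening plate with blue faces dotted with steel discs, 200 x 14 x 76 mm (x long, y thick, z high when on edge), about 0.24 kg. Origin: centre of its lower long edge; starts in a pocket of the bin, x along the bin's x, z up. Absent in some starts.
- plate_c: Sharpening plate with green faces dotted with steel discs, 200 x 14 x 76 mm (x long, y thick, z high when on edge), about 0.24 kg. Origin: centre of its lower long edge; starts in a pocket of the bin, x along the bin's x, z up. Absent in some starts.
- plate_rack: White rack, loose, 1.6 kg, base 230 x 160 x 10 mm. Origin: centre of its underside. Three bays along its x at y = -54, 0 and +54 mm, each 26 mm wide between upright boards 200 mm long and 6 mm thick, from the bay floor at z = 10 mm to z = 55 mm; bays are open at both ends. A plate counts as in when its origin is at z 4 to 18 mm and x within 50 mm in this frame, on edge.
- parts_tray: Blue open tray, loose, 250 x 120 x 22 mm (x, y, z), walls and floor 4 mm. Origin: centre of its underside. The keeper bar fits in lengthwise, along the tray's x.
- small_plane: Small black block plane, 29 x 98 x 28 mm, at the back right of the table; leave alone. Origin: centre of its underside, y along its length.

How it is judged:
On the way, in this order (a step that is already met when the one before it is completed fails the run):
1. the plunger is pulled up, twisted and left latched open, the fingers touching nothing (value of joint plunger_pull above 0.013 m and value of joint plunger_twist above 0.8 rad and contact force between the fingers and anything else below 0.3 N), for 0.2 s.
2. the keeper bar lies flat in the blue tray, handle up, released (x of keeper_bar in the frame of parts_tray between -0.05 and 0.05 m and y of keeper_bar in the frame of parts_tray between -0.052 and 0.052 m and z of keeper_bar in the frame of parts_tray between 0 and 0.014 m and angle between keeper_bar's own z axis and vertical below 0.2 rad and linear speed of keeper_bar below 0.03 m/s and contact force between the fingers and anything else below 0.3 N), for 0.2 s.
3. every plate stands on edge fully down in a bay of the rack, released (x of plate_a in the frame of plate_rack between -0.05 and 0.05 m and y of plate_a in the frame of plate_rack between -0.075 and 0.075 m and z of plate_a in the frame of plate_rack between 0.004 and 0.018 m and angle between each of plate_a, plate_b, plate_c's own z axis and vertical below 0.4 rad and angle between the x axis of each of plate_a, plate_b, plate_c and the x axis of plate_rack, either way round below 0.2 rad and linear speed of each of plate_a, plate_b, plate_c below 0.03 m/s and x of plate_b in the frame of plate_rack between -0.05 and 0.05 m and y of plate_b in the frame of plate_rack between -0.075 and 0.075 m and z of plate_b in the frame of plate_rack between 0.004 and 0.018 m and x of plate_c in the frame of plate_rack between -0.05 and 0.05 m and y of plate_c in the frame of plate_rack between -0.075 and 0.075 m and z of plate_c in the frame of plate_rack between 0.004 and 0.018 m and contact force between the fingers and anything else below 0.3 N), for 0.2 s.
At the end, for the whole second after the job is handed in: Every plate stands on edge down in a rack bay (origin within 50 mm of the rack centre lengthwise, lower edge 4-18 mm above the rack underside, lean < 0.4 rad, along the bay within 0.2 rad); the keeper bar lies flat in the tray, handle up; the plunger is home (pull < 4 mm); all at rest (x of plate_a in the frame of plate_rack between -0.05 and 0.05 m and y of plate_a in the frame of plate_rack between -0.075 and 0.075 m and z of plate_a in the frame of plate_rack between 0.004 and 0.018 m and angle between each of plate_a, plate_b, plate_c's own z axis and vertical below 0.4 rad and angle between the x axis of each of plate_a, plate_b, plate_c and the x axis of plate_rack, either way round below 0.2 rad and linear speed of each of plate_a, plate_b, plate_c, keeper_bar below 0.03 m/s and x of plate_b in the frame of plate_rack between -0.05 and 0.05 m and y of plate_b in the frame of plate_rack between -0.075 and 0.075 m and z of plate_b in the frame of plate_rack between 0.004 and 0.018 m and x of plate_c in the frame of plate_rack between -0.05 and 0.05 m and y of plate_c in the frame of plate_rack between -0.075 and 0.075 m and z of plate_c in the frame of plate_rack between 0.004 and 0.018 m and x of keeper_bar in the frame of parts_tray between -0.05 and 0.05 m and y of keeper_bar in the frame of parts_tray between -0.052 and 0.052 m and z of keeper_bar in the frame of parts_tray between 0 and 0.014 m and angle between keeper_bar's own z axis and vertical below 0.2 rad and value of joint plunger_pull below 0.004 m); the robot touches nothing.
It fails at once if the small plane is moved more than 4 cm (distance of small_plane from where it was at the start of the episode above 0.04 m).
Of plate_a, plate_b, plate_c only 2 to 3 are there at a start; the rules pass over those that are not, and their reading is None.
At some moment in a run one of plate_rack, parts_tray may be knocked a few centimetres aside while the robot is not near it.
It also fails if it takes over 208 s, if anything falls off the work surface, if the arm or the gripper's body presses on something with over 40 N, if the wrist force passes 120 N, or if a joint passes its speed limit or range.

## Robot

A 6-joint arm with a two-finger parallel gripper is mounted at the origin on the work surface; the furniture and walls round the work are solid. World frame = base frame: x ahead of the robot, y to its left, z up, the work surface at z = 0. Lengths are in m, angles in rad, forces in N, time in s.
With the tool pointing down it reaches from about 0.275 to 0.75 m from the base axis. Payload 10.2 kg.
Tool frame: the origin (TCP) lies on the front face of the gripper's body, between the roots of the fingers; the fingertips stand 64 mm ahead of it and the grasp point (between the pads) lies 45 mm ahead of it; z points along the fingers, y is the line along which they close (so a half turn about z gives the same grasp; the last joint's range is limited). The gripper opens to 88 mm and grips with 3 to 60 N. Pads are 18 mm wide; open, the fingers measure 123 mm over their backs; the gripper's body (75 mm by 187 mm) begins 45 mm behind the grasp point.
Start: joints at [1.042, 0.313, 1.498, -0, 1.331, -0.223], TCP at [0.158, 0.501, 0.303] pointing down, gripper open.
Joint ranges: [-2.94, 2.94], [-0.97, 2.17], [0.19, 2.56], [-1.23, 4.37], [0.02, 3.11], [-2.88, 2.88]. Speed limits (rad/s): [2.39, 2.39, 3.01, 3.14, 3.14, 3.14].

## Interface

Orientations are given as a rotation vector (axis times angle).
In Python, from bench import env, vision gives the robot as it stands.
- The arm moves only by the tool step_arm, never from a script. Its arguments are lists of equal length, an entry for each row: "grip": the opening, from -1 (shut) to 1 (fully open); "travel": the shift along the world's x, y, z each as a share of 40 mm, from -1 to 1, a list of three; "delta_rot": the turn, a rotation vector about the world's x, y, z each as a share of 0.12 rad, from -1 to 1, a list of three. A call has 1 to 12 rows; each row shifts and turns the commanded pose from where the row before left it; what a row does not reach is not made up. A row lasts 1/10 s, in which the tool goes at most 50 mm and 8.59 degrees, less where a joint would pass 70% of its speed; a pose out of reach is approached as far as the arm can. A call with a number of a shift or a turn outside -1 to 1 is refused whole. A call with a gripper value outside its range is refused whole. The fingers move at their own pace and stop on an object; "grip_force" is the grip in N (left out, the last holds). Time passes only in rows, so rows that do not move let the fingers close. It gives the time, the measured TCP pose, the force, the opening and the grip force at its end, in the units of the state.
- env.sense(): the state, without advancing time (a new reading comes with each control period).
- vision.get_image(name): name is "scene" or "top"; returns a dict with "color" (400x640x3 uint8, blue, green, red), "depth" (400x640 float32, m along the optical axis (not along the pixel's ray), 0 where there is no reading), "intrinsics" (3x3 intrinsics, pixels), "k1" (the pictures are not rectified: a ray, as slopes to the right and down, at radius r is drawn at 1 + k1 r^2 times it, then the intrinsics apply), "pose" (4x4, takes a point from camera to world coordinates). Camera axes: x right, y up, looking along -z (the intrinsics and any distortion apply to the point x, -y, -z); pixel columns grow to the right and rows downward; lengths in m; the calibration is good to about 2 mm. A picture is of the moment at which its call begins.
- env.close_job(): hands the job in; it is judged then, once.
The state is a dict: "clock": time; "joint_pos": joint angles; "joint_vel": joint speeds; "joint_torque": joint torques, N m; "eef_pos": TCP position; "ee_rot": TCP orientation; "contact_force": force on the tool from outside, world axes, zero at the start; "moment": the same for the moment, N m; "finger_gap": finger opening in m; "grasp_force": force on a finger pad.
Only numpy, scipy, OpenCV 4.12 (cv2) and the standard library are available. Lean on these libraries where they do the work, as an engineer would, in place of code of your own. Each camera call takes 0.05 s, during which the arm holds its last target. There are 200 camera calls.

## Working session

There is one attempt and no reset: what is moved stays moved. The work goes in short steps, Python scripts to look and compute and a tool call to move; the robot and the scene stay as the last step left them, time stands still between calls to the robot, and variables do not carry over. Pictures are saved under pics/ and viewed, at most 15 in all, crops included, and the job is handed in when it is done.

Besides the shell and the picture viewer there is one more tool, called after "Emit:" as name(argument=value, ...) on one line, values as JSON. step_arm: Moves the arm, as the interface text tells. Shift numbers are shares of 40 mm and turn numbers shares of 0.12 rad, none past 1 either way. Its arguments: {"type":"object","properties":{"grip":{"type":"array"},"travel":{"type":"array"},"delta_rot":{"type":"array"},"grip_force":{"type":"number"}},"required":["grip","travel","delta_rot"]}

```bash
mkdir -p pics; cat > h.py <<'E'
import numpy as np, cv2
from bench import env, vision
def grab(n,tag):
    d=vision.get_image(n); cv2.imwrite(f'pics/{tag}.png',d['color'])
    np.savez(f'pics/{tag}.npz',**{k:np.asarray(v) for k,v in d.items()}); return d
def load(tag): return np.load(f'pics/{tag}.npz')
def cloud(d):
    K=d['intrinsics'];k1=float(d['k1']);P=d['pose'];D=d['depth']
    h,w=D.shape;u,v=np.meshgrid(np.arange(w),np.arange(h))
    uv=np.stack([u,v],-1).reshape(-1,1,2).astype(float)
    r=cv2.undistortPoints(uv,K,np.array([k1,0,0,0.])).reshape(h,w,2)
    c=np.stack([r[...,0]*D,-r[...,1]*D,-D],-1)
    return c@P[:3,:3].T+P[:3,3]
def proj(d,p):
    c=(np.asarray(p)-d['pose'][:3,3])@d['pose'][:3,:3]
    x=c[...,0]/-c[...,2];y=-c[...,1]/-c[...,2];r2=x*x+y*y;f=1+float(d['k1'])*r2
    K=d['intrinsics'];return np.stack([K[0,0]*x*f+K[0,2],K[1,1]*y*f+K[1,2]],-1)
E
python3 - <<'E'
from h import *
for n in('scene','top'):
    d=grab(n,n+'0');print(n,d['pose'].round(3).tolist(),d['intrinsics'].tolist(),d['k1'])
s=env.sense();print(s)
E
```

```text
scene [[0.757, 0.497, -0.423, 0.103], [-0.653, 0.571, -0.498, -0.456], [-0.006, 0.654, 0.757, 0.932], [0.0, 0.0, 0.0, 1.0]] [[412.18352939377553, 0.0, 316.4493842940703], [0.0, 412.18352939377553, 205.72555843810053], [0.0, 0.0, 1.0]] -0.09342898562655816
top [[-0.025, 0.997, -0.07, 0.477], [-0.999, -0.023, 0.033, 0.126], [0.031, 0.071, 0.997, 1.156], [0.0, 0.0, 0.0, 1.0]] [[383.5996874124284, 0.0, 326.71140703930115], [0.0, 383.5996874124284, 198.13436284867137], [0.0, 0.0, 1.0]] -0.04040025750633766
{'clock': 0.1, 'joint_pos': array([ 1.04160494e+00,  3.13363788e-01,  1.49831628e+00, -1.48367140e-05,
        1.33099721e+00, -2.23395457e-01]), 'joint_vel': array([ 0.00036018, -0.00208729, -0.00013454, -0.0011963 ,  0.00044903,
        0.00151634]), 'joint_torque': array([ 3.45092165e-03, -4.02810001e+01, -2.52645117e+01,  6.96599507e-02,
        3.42121383e-02, -2.94996539e-05]), 'eef_pos': array([0.15799287, 0.50051801, 0.30225062]), 'ee_rot': array([-4.78409540e-01, -3.10456216e+00,  1.59264573e-03]), 'contact_force': array([-0.44883202,  0.31709464, -0.32858826]), 'moment': array([-0.00587365, -0.00791346, -0.01385679]), 'grasp_force': 0.0, 'finger_gap': 0.08815087593386585}
```

View pics/top0.png

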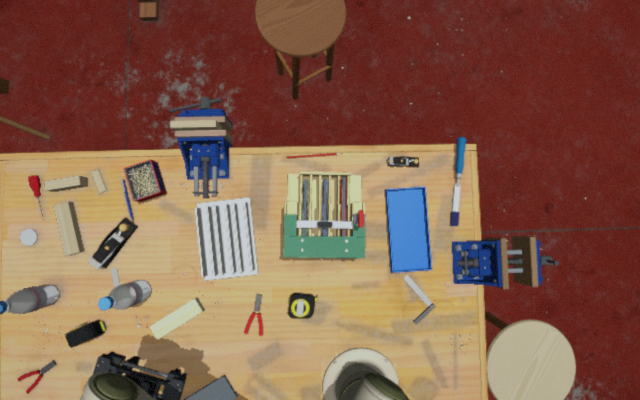

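View pics/scene0.png

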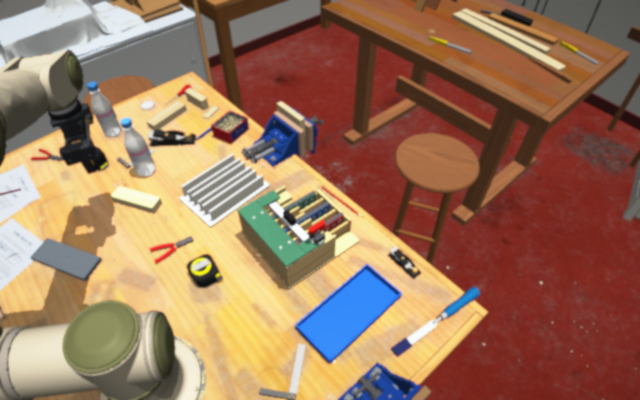

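```bash
python3 - <<'E'
from h import *
a=load('top0');b=load('scene0')
c1=cv2.resize(a['color'][155:290,180:440],(800,415),interpolation=3)
cv2.imwrite('pics/c1.png',c1)
c2=cv2.resize(b['color'][150:300,170:370],(800,600),interpolation=3)
cv2.imwrite('pics/c2.png',c2)
W=cloud(a);hsv=cv2.cvtColor(a['color'],cv2.COLOR_BGR2HSV)
def rect(m,zr,roi):
    mm=np.zeros(m.shape,bool);mm[roi[1]:roi[3],roi[0]:roi[2]]=1
    mm&=m&(W[...,2]>zr[0])&(W[...,2]<zr[1])
    p=W[mm];r=cv2.minAreaRect(p[:,:2].astype(np.float32));print(len(p),r,p[:,2].mean(),p[:,2].std())
H,S,V=[hsv[...,i] for i in range(3)]
rect((H>60)&(H<90)&(S>80),(.08,.14),(270,160,380,270))
rect((H>100)&(H<125)&(S>150),(-.01,.05),(380,180,440,280))
rect((S<60)&(V>120),(.03,.08),(185,190,265,285))
rect((S<60)&(V>120),(-.01,.08),(185,190,265,285))
# table z
print(np.median(W[300:340,200:235,2]))
# red knob
rect((H<8)&(S>150),(.12,.2),(345,200,375,240))
rect((S<60)&(V>120),(.09,.125),(285,215,365,235))
rect((V<60),(.11,.16),(300,210,350,235))
E
```

```text
1920 ((0.4470709562301636, 0.10064014047384262), (0.2180252969264984, 0.11087779700756073), 87.36482238769531) 0.11252205539819966 0.002270920765025745
3187 ((0.45879679918289185, -0.15222540497779846), (0.24395611882209778, 0.11961487680673599), 2.142169237136841) 0.004782096142088878 0.0049746356793343525
1013 ((0.47058913111686707, 0.39006614685058594), (0.2490091472864151, 0.14597120881080627), 5.825637340545654) 0.05306896844550713 0.004415901738312947
3573 ((0.448798269033432, 0.3899065852165222), (0.2117936611175537, 0.2674716114997864), 81.52749633789062) 0.022383889262030908 0.019785580377792298
0.00024543710336255575
66 ((0.49293822050094604, 0.0072722285985946655), (0.010065984912216663, 0.041511841118335724), 88.00572967529297) 0.16487417450320985 0.0019205751630963217
331 ((0.48492172360420227, 0.08407619595527649), (0.18548822402954102, 0.032642707228660583), 86.90487670898438) 0.10308289419172 0.002963007539938553
3 ((0.47942593693733215, 0.10171067714691162), (0.0009570407564751804, 0.01443348079919815), 20.34409523010254) 0.1276255802186387 0.002729268548715409
```

View pics/c1.png

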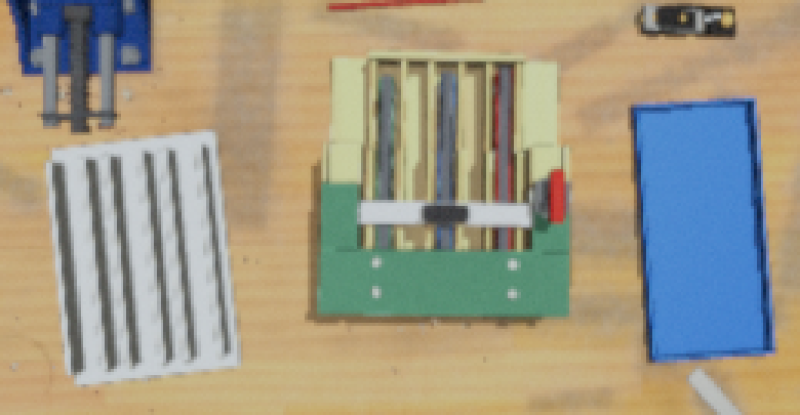

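View pics/c2.png

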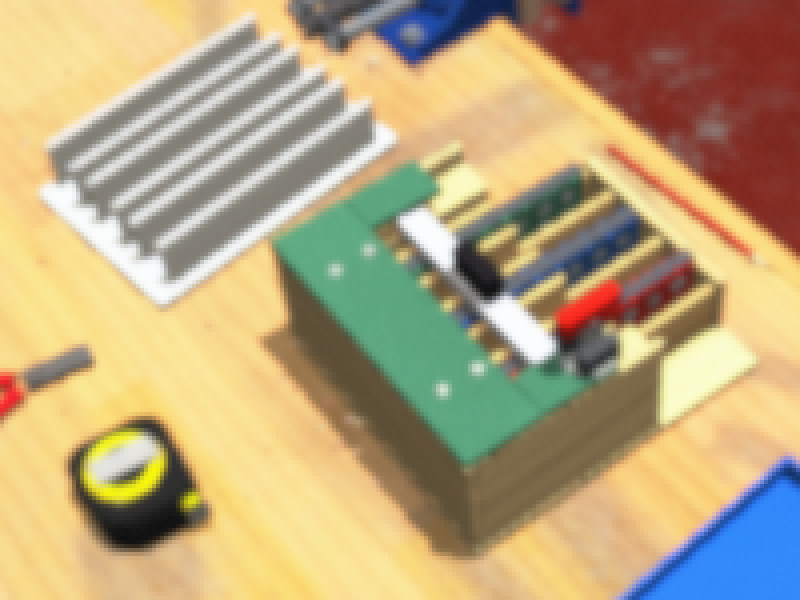

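```bash
cat >> h.py <<'E'
from scipy.optimize import minimize
def box(x0,x1,y0,y1,z0,z1): return np.array([[x,y,z] for x in(x0,x1) for y in(y0,y1) for z in(z0,z1)])/1000.
def sil(d,boxes,q,roi,S=4):
    c,s=np.cos(q[2]),np.sin(q[2]);R=np.array([[c,-s,0],[s,c,0],[0,0,1]])
    x0,y0,x1,y1=roi;im=np.zeros(((y1-y0)*S,(x1-x0)*S),np.uint8)
    for b in boxes:
        p=proj(d,b@R.T+[q[0],q[1],0]); p=((p-[x0,y0]+.5)*S-.5)
        cv2.fillConvexPoly(im,cv2.convexHull(np.round(p*16).astype(np.int32)),255,cv2.LINE_8,4)
    return cv2.resize(im,(x1-x0,y1-y0),interpolation=cv2.INTER_AREA)/255.
def fit(ds,masks,boxes,q0,rois):
    f=lambda q:sum(np.abs(sil(d,boxes,q,r)-m[r[1]:r[3],r[0]:r[2]]).sum() for d,m,r in zip(ds,masks,rois))
    best=None
    for k in(1,.5):
        sx=np.array([q0]+[np.array(q0)+k*np.array(e) for e in((.01,0,0),(0,.01,0),(0,0,.05))])
        o=minimize(f,q0,method='Nelder-Mead',options=dict(initial_simplex=sx,xatol=1e-5,fatol=.01));q0=o.x
    return o.x.round(4).tolist(),round(o.fun,1)
def hsv(d): h=cv2.cvtColor(d['color'],cv2.COLOR_BGR2HSV);return h[...,0],h[...,1],h[...,2]
HOOD=[box(-120.5,-62.5,-111,111,105,113),box(-63,-4.5,77,111,105,113),box(-63,-4.5,-111,-77,105,113)]
TRAY=[box(-125,125,-60,60,0,22)]
RACK=[box(-115,115,-80,80,0,10)]+[box(-100,100,y-3,y+3,10,55) for y in(-70,-38,-16,16,38,70)]
def mgreen(d):H,S,V=hsv(d);return ((H>60)&(H<90)&(S>80))*1.
def mblue(d):H,S,V=hsv(d);return ((H>98)&(H<125)&(S>130))*1.
def mwhite(d):H,S,V=hsv(d);return ((S<60)&(W_nz(d)))*1.
def W_nz(d): return np.ones(d['depth'].shape,bool)
E
python3 - <<'E'
from h import *
a=load('top0');b=load('scene0')
rt=(275,190,372,265);rs=(225,180,345,280)
q=[.507,.098,-.046]
for ds,m,r in(([a],[mgreen(a)],[rt]),([b],[mgreen(b)],[rs])): print('bin',fit(ds,m,HOOD,q,r))
for d,r in((a,(380,178,440,282)),(b,(290,260,405,365))): print('tray',fit([d],[mblue(d)],TRAY,[.459,-.152,.037],[r]))
for d,r in((a,(188,190,265,288)),(b,(175,145,275,232))): print('rack',fit([d],[mwhite(d)],RACK,[.46,.39,.1],[r]))
H,S,V=hsv(a)
print(proj(a,[[.45,.39,.01]]))
E
```

```text
bin ([0.5105, 0.0985, -0.0321], np.float64(416.3))
bin ([0.5112, 0.0981, -0.036], np.float64(532.1))
tray ([0.4592, -0.153, 0.0352], np.float64(231.8))
tray ([0.4614, -0.1552, 0.0363], np.float64(462.2))
rack ([0.4448, 0.3874, 0.0959], np.float64(186.2))
rack ([0.4461, 0.3863, 0.0974], np.float64(559.6))
[[225.59149822 236.58430953]]
```

```bash
python3 - <<'E'
from h import *
a=load('top0');b=load('scene0')
BIN=[box(-120.5,27,-111,111,0,82),box(27,120.5,-66,66,0,58)]+HOOD
out=[]
for d,(x0,y0,x1,y1),bq in((a,(275,160,375,270),[.5108,.0983,-.034]),(b,(225,160,365,280),[.5108,.0983,-.034])):
    S=4;im=cv2.resize(d['color'][y0:y1,x0:x1],None,fx=S,fy=S,interpolation=2)
    c,s=np.cos(bq[2]),np.sin(bq[2]);R=np.array([[c,-s,0],[s,c,0],[0,0,1]])
    P=lambda p:np.round(((proj(d,np.array(p)/1000@R.T+[bq[0],bq[1],0])-[x0,y0]+.5)*S-.5)*16).astype(np.int32)
    def poly(p,col):cv2.polylines(im,[P(p)],True,col,1,cv2.LINE_AA,4)
    poly([[-120.5,-111,113],[-4.5,-111,113],[-4.5,-77,113],[-62.5,-77,113],[-62.5,77,113],[-4.5,77,113],[-4.5,111,113],[-120.5,111,113]],(0,0,255))
    for y in(-54,0,54): poly([[-100,y-7,86],[100,y-7,86],[100,y+7,86],[-100,y+7,86]],(0,255,255))
    poly([[-40.5,-100,103],[-20.5,-100,103],[-20.5,100,103],[-40.5,100,103]],(255,0,255))
    poly([[-37.5,-99.5,166],[8.5,-99.5,166],[8.5,-86.5,166],[-37.5,-86.5,166]],(255,255,0))
    poly([[112.5,-111,65],[120.5,-111,65],[120.5,111,65],[112.5,111,65]],(0,0,0))
    out.append(im)
h=max(i.shape[0] for i in out)
im=np.hstack([cv2.copyMakeBorder(i,0,h-i.shape[0],0,0,0) for i in out]);print(im.shape)
cv2.imwrite('pics/ov.png',cv2.resize(im,(800,int(im.shape[0]*800/im.shape[1])),interpolation=3))
E
```

```text
(480, 960, 3)
```

View pics/ov.png

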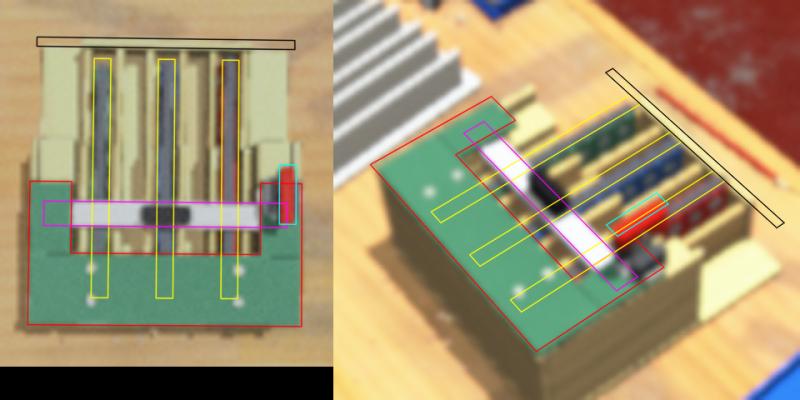

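Emit:
step_arm(grip=[0.2,0.2,0.2,0.2,0.2,0.2,0.2,0.2,0.2,0.2,0.2,0.2], travel=[[0.35,-0.515,-0.04],[0.35,-0.515,-0.04],[0.35,-0.515,-0.04],[0.35,-0.515,-0.04],[0.35,-0.515,-0.04],[0.35,-0.515,-0.04],[0.35,-0.515,-0.04],[0.35,-0.515,-0.04],[0.35,-0.515,-0.04],[0.35,-0.515,-0.04],[0.35,-0.515,-0.04],[0.35,-0.515,-0.04]], delta_rot=[[0,0,-1],[0,0,-1],[0,0,-1],[0,0,-1],[0,0,-1],[0,0,-1],[0,0,-1],[0,0,-1],[0,0,-1],[0,0,-1],[0,0,-1],[0,0,-1]])

```text
clock: 1.3
eef_pos: [0.3264, 0.2525, 0.2833]
ee_rot: [-2.412, -2.013, 0.001]
contact_force: [0.6, 1.4, -0.3]
finger_gap: 0.053
grasp_force: 0.0
```

```bash
cat >> h.py <<'E'
from scipy.spatial.transform import Rotation as Ro
def st():
    s=env.sense();R=Ro.from_rotvec(s['ee_rot']).as_matrix();yv=R[:,1]
    yaw=np.arctan2(-yv[0],yv[1]);z=R[:,2]
    print('t',round(s['clock'],2),'p',s['eef_pos'].round(4),'yaw',round(yaw,4),'z',z.round(3),'j',s['joint_pos'].round(2),'F',s['contact_force'].round(1),'M',s['moment'].round(2),'gap',round(s['finger_gap'],4),'gf',round(s['grasp_force'],1));return s
E
python3 -c "
from h import *
st()"
```

```text
t 1.3 p [0.3264 0.2525 0.2833] yaw -1.7508 z [-0. -0. -1.] j [0.37 0.08 1.84 0.   1.22 0.55] F [ 0.6  1.4 -0.3] M [-0.09  0.12  0.03] gap 0.053 gf 0.0
```

Emit:
step_arm(grip=[0.2,0.2,0.2,0.2,0.2,0.2,0.2,0.2,0.2,0.2,0.2,0.2], travel=[[0.347,-0.514,-0.044],[0.347,-0.514,-0.044],[0.347,-0.514,-0.044],[0.347,-0.514,-0.044],[0.347,-0.514,-0.044],[0.347,-0.514,-0.044],[0.347,-0.514,-0.044],[0.347,-0.514,-0.044],[0.347,-0.514,-0.044],[0.347,-0.514,-0.044],[0.347,-0.514,-0.044],[0.347,-0.514,-0.044]], delta_rot=[[0,0,-0.99],[0,0,-0.99],[0,0,-0.99],[0,0,-0.99],[0,0,-0.99],[0,0,-0.99],[0,0,-0.99],[0,0,-0.99],[0,0,-0.99],[0,0,-0.99],[0,0,-0.99],[0,0,-0.99]])

```text
clock: 2.5
eef_pos: [0.493, 0.0058, 0.262]
ee_rot: [-3.141, 0.055, 0.001]
contact_force: [-0.3, 0.6, 0.2]
finger_gap: 0.053
grasp_force: 0.0
```

Emit:
step_arm(grip=[0,0], travel=[[0,0,0],[0,0,0]], delta_rot=[[0,0,0],[0,0,0]])

```text
clock: 2.7
eef_pos: [0.4924, 0.0068, 0.262]
ee_rot: [-3.141, 0.045, 0.002]
contact_force: [-0.7, -0.5, 0.3]
finger_gap: 0.0442
grasp_force: 0.0
```

```bash
python3 -c "
from h import *
st()"
```

```text
t 2.7 p [0.4924 0.0068 0.262 ] yaw 3.1129 z [-0.001  0.    -1.   ] j [-0.22  0.28  1.65  0.    1.21  1.37] F [-0.7 -0.5  0.3] M [0.01 0.2  0.02] gap 0.0442 gf 0.0
```

Emit:
step_arm(grip=[0,0,0,0,-0.6,-1,-1,-1], travel=[[0,0,-0.5],[0,0,-0.5],[0,0,-0.5],[0,0,0],[0,0,0],[0,0,0],[0,0,0],[0,0,0]], delta_rot=[[0,0,0],[0,0,0],[0,0,0],[0,0,0],[0,0,0],[0,0,0],[0,0,0],[0,0,0]], grip_force=40)

```text
clock: 3.5
eef_pos: [0.493, 0.006, 0.2032]
ee_rot: [3.139, -0.046, 0.003]
contact_force: [-1.5, -19.4, 0.7]
finger_gap: 0.0138
grasp_force: 9.8
```

```bash
python3 -c "
from h import *
st()"
```

```text
t 3.5 p [0.493  0.006  0.2032] yaw 3.1125 z [ 0.002 -0.003 -1.   ] j [-0.23  0.35  1.73 -0.    1.06  1.38] F [ -1.5 -19.4   0.7] M [-2.96  0.51 -0.03] gap 0.0138 gf 9.8
```

Emit:
step_arm(grip=[-1,-1,-1], travel=[[0,-0.025,0],[0,0,0],[0,0,0]], delta_rot=[[0,0,0],[0,0,0],[0,0,0]])

```text
clock: 3.8
eef_pos: [0.4929, 0.0046, 0.2032]
ee_rot: [3.139, -0.047, 0.002]
contact_force: [-1.1, -8.4, 1.7]
finger_gap: 0.0126
grasp_force: 40.0
```

```bash
python3 -c "
from h import *
st()"
```

```text
t 3.8 p [0.4929 0.0046 0.2032] yaw 3.1119 z [ 0.001 -0.003 -1.   ] j [-0.23  0.35  1.73 -0.    1.06  1.37] F [-1.1 -8.4  1.7] M [-1.22  0.35  0.03] gap 0.0126 gf 40.0
```

Emit:
step_arm(grip=[-1,-1,-1,-1,-1], travel=[[0,-0.012,0.17],[0,0,0.17],[0,0,0.18],[0,0,0],[0,0,0]], delta_rot=[[0,0,0],[0,0,0],[0,0,0],[0,0,0],[0,0,0]])

```text
clock: 4.3
eef_pos: [0.4927, 0.0045, 0.2227]
ee_rot: [3.14, -0.047, 0.0]
contact_force: [3.6, -5.9, -10.5]
finger_gap: 0.0123
grasp_force: 40.0
```

```bash
python3 -c "
from h import *
st()"
```

```text
t 4.3 p [0.4927 0.0045 0.2227] yaw 3.1117 z [ 0.    -0.002 -1.   ] j [-0.23  0.32  1.71 -0.    1.11  1.37] F [  3.6  -5.9 -10.5] M [-0.96 -0.46 -0.03] gap 0.0123 gf 40.0
```

Emit:
step_arm(grip=[-1,-1,-1,-1,-1,-1,-1,-1,-1,-1,-1,-1], travel=[[0,0,0],[0,0,0],[0,0,0],[0,0,0],[0,0,0],[0,0,0],[0,0,0],[0,0,0],[0,0,0],[0,0,0],[0,0,0],[0,0,0]], delta_rot=[[0,0,0.9],[0,0,0.9],[0,0,0.9],[0,0,0.9],[0,0,0.9],[0,0,0.9],[0,0,0.9],[0,0,0.9],[0,0,0.9],[0,0,0.9],[0,0,0.9],[0,0,0.9]])

```text
clock: 5.5
eef_pos: [0.4925, 0.0048, 0.2224]
ee_rot: [-2.529, -1.864, 0.002]
contact_force: [3.6, -3.3, -10.4]
finger_gap: 0.0124
grasp_force: 40.0
```

```bash
python3 -c "
from h import *
st()"
```

```text
t 5.5 p [0.4925 0.0048 0.2224] yaw -1.8711 z [-0.001 -0.001 -1.   ] j [-0.23  0.32  1.71 -0.    1.11  0.07] F [  3.6  -3.3 -10.4] M [-0.63 -0.34 -0.01] gap 0.0124 gf 40.0
```

Emit:
step_arm(grip=[-1,-0.4,0,0,0,0,0,0,0,0], travel=[[0,0,-0.07],[0,0,0],[0,0,0],[0,0,0],[0,0,0.4],[0,0,0.5],[0,0,0.6],[0,0,0],[0,0,0],[0,0,0]], delta_rot=[[0,0,0],[0,0,0],[0,0,0],[0,0,0],[0,0,0],[0,0,0],[0,0,0],[0,0,0],[0,0,0],[0,0,0]])

```text
clock: 6.5
eef_pos: [0.4923, 0.0054, 0.2795]
ee_rot: [-2.532, -1.858, 0.001]
contact_force: [0.1, 0.2, -0.4]
finger_gap: 0.0439
grasp_force: 0.0
```

Emit:
step_arm(grip=[0,0,-0.3,-0.3,-0.3,-0.3], travel=[[-0.07,0.58,0],[-0.07,0.58,0],[-0.07,0.58,0],[-0.1,0.58,0],[0,0,0],[0,0,0]], delta_rot=[[0,0,0.55],[0,0,0.55],[0,0,0.55],[0,0,0.57],[0,0,0],[0,0,0]])

```text
clock: 7.1
eef_pos: [0.4801, 0.0979, 0.2798]
ee_rot: [-2.264, -2.177, 0.001]
contact_force: [0.3, 0.3, 0.1]
finger_gap: 0.0306
grasp_force: 0.0
```

```bash
python3 - <<'E'
from h import *
st()
a=grab('scene','s1')
cv2.imwrite('pics/s1c.png',cv2.resize(a['color'][150:290,200:380],(720,560),interpolation=3))
a=grab('top','t1');W=cloud(a);H,S,V=hsv(a)
m=(H<8)|(H>172);m&=(S>150)&(W[...,2]>.12)&(W[...,2]<.2);m[:,:345]=0;m[:,375:]=0
p=W[m];print(len(p),cv2.minAreaRect(p[:,:2].astype(np.float32)),p[:,2].mean())
E
```

```text
t 7.1 p [0.4801 0.0979 0.2798] yaw -1.6097 z [-0.001 -0.    -1.   ] j [-0.04  0.26  1.63 -0.    1.25  0.  ] F [0.3 0.3 0.1] M [-0.1   0.05 -0.02] gap 0.0306 gf 0.0
0 ((0.0, 0.0), (0.0, 0.0), 0.0) nan<stdin>:7: RuntimeWarning: Mean of empty slice.
  ret = ret.dtype.type(ret / rcount)
```

View pics/s1c.png

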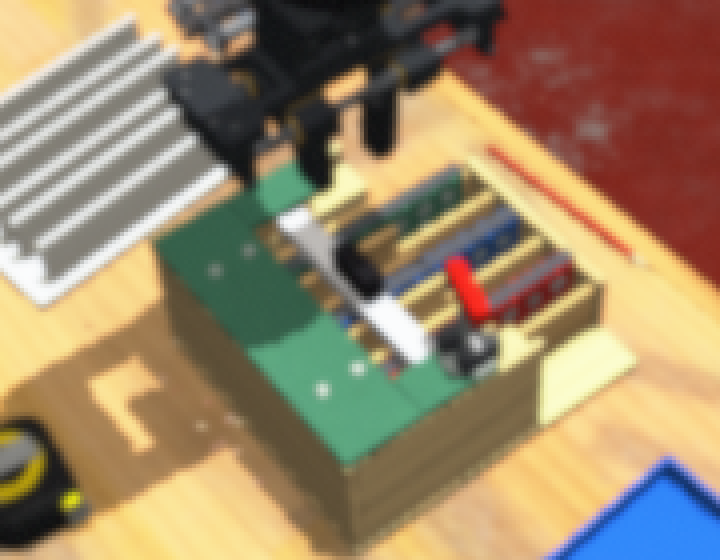

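Emit:
step_arm(grip=[-0.3,-0.3,-0.3,-0.3,-1,-1,-1,-1], travel=[[0,0,-0.8],[0,0,-0.8],[0,0,-0.6],[0,0,-0.28],[0,0,0],[0,0,0],[0,0,0],[0,0,0]], delta_rot=[[0,0,0],[0,0,0],[0,0,0],[0,0,0],[0,0,0],[0,0,0],[0,0,0],[0,0,0]])

```text
clock: 8.0
eef_pos: [0.4806, 0.0979, 0.1821]
ee_rot: [2.263, 2.178, 0.002]
contact_force: [-0.4, -1.1, 2.4]
finger_gap: 0.0154
grasp_force: 40.0
```

```bash
python3 -c "
from h import *
st()"
```

```text
t 8.0 p [0.4806 0.0979 0.1821] yaw -1.6091 z [ 0.002 -0.    -1.   ] j [-0.04  0.37  1.76 -0.    1.01  0.  ] F [-0.4 -1.1  2.4] M [-0.22  0.06  0.02] gap 0.0154 gf 40.0
```

Emit:
step_arm(grip=[-1,-1,-1,-1,-1,-1], travel=[[0.27,-0.01,0],[0.27,-0.01,0],[0.27,-0.01,0],[0.27,-0.01,0],[0.27,-0.01,0],[0,0,0]], delta_rot=[[0,0,0],[0,0,0],[0,0,0],[0,0,0],[0,0,0],[0,0,0]])

```text
clock: 8.6
eef_pos: [0.5355, 0.096, 0.1821]
ee_rot: [2.262, 2.177, 0.004]
contact_force: [2.2, -0.7, 2.6]
finger_gap: 0.0152
grasp_force: 39.9
```

```bash
python3 -c "
from h import *
st()"
```

```text
t 8.6 p [0.5355 0.096  0.1821] yaw -1.6092 z [ 0.003 -0.    -1.   ] j [-0.04  0.48  1.6   0.    1.07  0.  ] F [ 2.2 -0.7  2.6] M [-0.11 -0.53  0.01] gap 0.0152 gf 39.9
```

Emit:
step_arm(grip=[-1,-1,-1,-1,-1,-1], travel=[[0,0,0.3],[0,0,0.7],[0,0,0.7],[0,0,0.7],[0,0,0.6],[0,0,0]], delta_rot=[[0,0,0],[0,0,0],[0,0,0],[0,0,0],[0,0,0],[0,0,0]])

```text
clock: 9.2
eef_pos: [0.5344, 0.0962, 0.3047]
ee_rot: [2.26, 2.176, 0.006]
contact_force: [0.1, -0.0, -1.9]
finger_gap: 0.0153
grasp_force: 40.0
```

```bash
cat >> h.py <<'E'
def tray(d,q=(.459,-.153,.036)): return fit([d],[mblue(d)],TRAY,list(q),[(375,170,445,295)])
def rack(d,q=(.445,.387,.096)): return fit([d],[mwhite(d)],RACK,list(q),[(180,180,272,296)])
E
python3 - <<'E'
from h import *
st()
a=grab('top','t2');print(tray(a),rack(a))
b=grab('scene','s2');print(fit([b],[mblue(b)],TRAY,[.459,-.153,.036],[(290,260,405,365)]))
cv2.imwrite('pics/t2c.png',cv2.resize(a['color'][150:300,180:450],(800,444),interpolation=3))
E
```

```text
t 9.2 p [0.5344 0.0962 0.3047] yaw -1.6088 z [ 0.006 -0.    -1.   ] j [-0.04  0.35  1.44  0.    1.34  0.  ] F [ 0.1 -0.  -1.9] M [-0.09  0.06  0.  ] gap 0.0153 gf 40.0
([0.4591, -0.1536, 0.036], np.float64(234.0)) ([0.4449, 0.3875, 0.096], np.float64(353.7))
([0.4616, -0.1561, 0.0518], np.float64(463.2))
```

View pics/t2c.png

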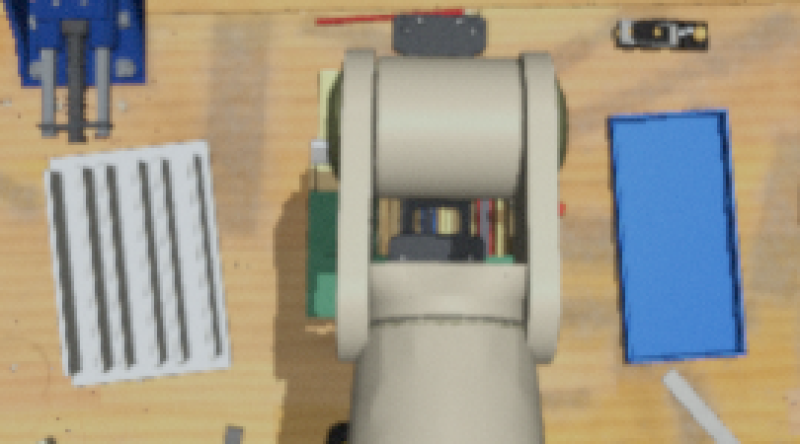

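Emit:
step_arm(grip=[-1,-1,-1,-1,-1,-1,-1,-1,-1,-1,-1,-1], travel=[[-0.155,-0.52,0],[-0.155,-0.52,0],[-0.155,-0.52,0],[-0.155,-0.52,0],[-0.155,-0.52,0],[-0.155,-0.52,0],[-0.155,-0.52,0],[-0.155,-0.52,0],[-0.155,-0.52,0],[-0.155,-0.52,0],[-0.155,-0.52,0],[-0.155,-0.52,0]], delta_rot=[[0,0,-1],[0,0,-1],[0,0,-1],[0,0,-1],[0,0,-1],[0,0,-1],[0,0,-1],[0,0,-1],[0,0,-1],[0,0,-1],[0,0,-1],[0,0,-1]])

```text
clock: 10.5
eef_pos: [0.4589, -0.154, 0.2995]
ee_rot: [-3.137, -0.138, 0.004]
contact_force: [-0.7, 0.1, -2.7]
finger_gap: 0.0155
grasp_force: 40.0
```

Emit:
step_arm(grip=[-1,-1,-1,-1,-1,-1,-1], travel=[[0,0,-0.9],[0,0,-0.9],[0,0,-0.9],[0,0,-0.9],[0,0,-0.7],[0,0,-0.4],[0,0,0]], delta_rot=[[0,0,-0.5],[0,0,0],[0,0,0],[0,0,0],[0,0,0],[0,0,0],[0,0,0]])

```text
clock: 11.2
eef_pos: [0.4581, -0.1525, 0.1102]
ee_rot: [-3.137, -0.051, 0.009]
contact_force: [0.2, -0.4, -2.5]
finger_gap: 0.015
grasp_force: 40.0
```

```bash
python3 - <<'E'
from h import *
st()
E
```

```text
t 11.2 p [ 0.4581 -0.1525  0.1102] yaw -3.1091 z [-0.006  0.004 -1.   ] j [-0.56  0.48  1.83 -0.    0.84  0.97] F [ 0.2 -0.4 -2.5] M [-0.    0.2   0.01] gap 0.015 gf 40.0
```

Emit:
step_arm(grip=[-1,-1,-1,-0.5,-0.2,-0.2,-0.2,-0.2,-0.2,-0.2,-0.2,-0.2], travel=[[0,0,-0.2],[0,0,-0.14],[0,0,0],[0,0,0],[0,0,0],[0,0,0.5],[0,0,0.9],[0,0,0.9],[0,0,0.9],[0,0,0.9],[0,0,0.8],[0,0,0]], delta_rot=[[0,0,0],[0,0,0],[0,0,0],[0,0,0],[0,0,0],[0,0,0],[0,0,0],[0,0,0],[0,0,0],[0,0,0],[0,0,0],[0,0,0]])

```text
clock: 12.4
eef_pos: [0.4607, -0.154, 0.3001]
ee_rot: [3.136, 0.051, 0.012]
contact_force: [-0.1, 0.3, -1.1]
finger_gap: 0.0353
grasp_force: 0.0
```

```bash
python3 - <<'E'
from h import *
st()
E
```

```text
t 12.4 p [ 0.4607 -0.154   0.3001] yaw -3.1089 z [ 0.007 -0.005 -1.   ] j [-0.56  0.23  1.62  0.    1.29  0.97] F [-0.1  0.3 -1.1] M [-0.07  0.18 -0.02] gap 0.0353 gf 0.0
```

Emit:
step_arm(grip=[-0.14,-0.14,-0.14,-0.14,-0.14,-0.14,-0.14,-0.14], travel=[[0.63,0.97,-0.3],[0.63,0.97,-0.3],[0.63,0.97,-0.3],[0.63,0.97,-0.3],[0.63,0.97,-0.3],[0,0,-0.5],[0,0,0],[0,0,0]], delta_rot=[[0,0,-0.11],[0,0,-0.11],[0,0,-0.11],[0,0,-0.11],[0,0,-0.11],[0,0,0],[0,0,0],[0,0,0]])

```text
clock: 13.2
eef_pos: [0.5856, 0.04, 0.2157]
ee_rot: [3.141, -0.053, -0.001]
contact_force: [-0.7, 0.5, 0.5]
finger_gap: 0.0378
grasp_force: 0.0
```

```bash
python3 - <<'E'
from h import *
st()
b=grab('scene','s3');a=grab('top','t3')
c1=cv2.resize(b['color'][150:370,200:410],(545,571),interpolation=3)
c2=cv2.resize(a['color'][175:300,380:440],(252,525),interpolation=3)
im=np.zeros((571,800,3),np.uint8);im[:,:545]=c1;im[:525,547:799]=c2
cv2.imwrite('pics/s3c.png',im)
E
```

```text
t 13.2 p [0.5856 0.04   0.2157] yaw 3.1078 z [-0.001 -0.    -1.   ] j [-0.13  0.52  1.42 -0.    1.2   1.47] F [-0.7  0.5  0.5] M [-0.04  0.16  0.05] gap 0.0378 gf 0.0
```

View pics/s3c.png

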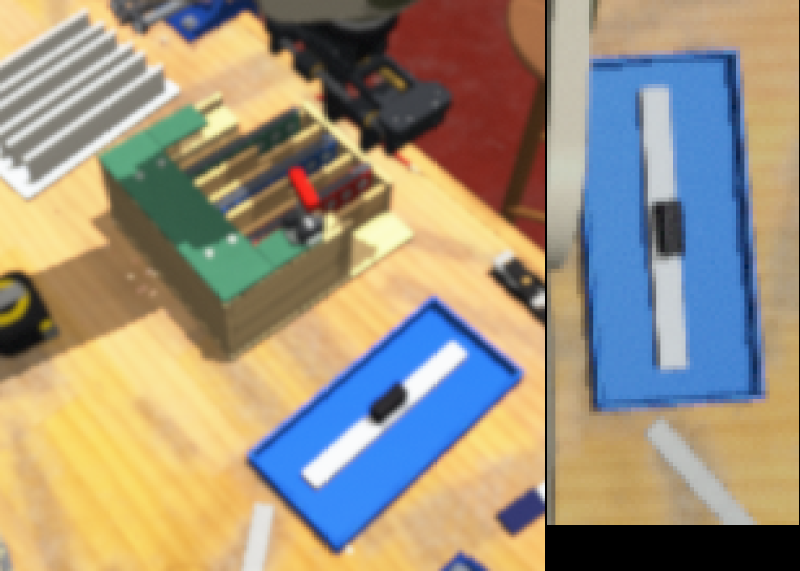

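Emit:
step_arm(grip=[-0.14,-0.14,-0.14,-0.14,-0.14,-0.14], travel=[[0.04,0,-0.6],[0,0,-0.6],[0,0,-0.5],[0,0,-0.3],[0,0,-0.2],[0,0,0]], delta_rot=[[0,0,0],[0,0,0],[0,0,0],[0,0,0],[0,0,0],[0,0,0]])

```text
clock: 13.9
eef_pos: [0.5874, 0.0402, 0.1275]
ee_rot: [-3.141, 0.053, 0.001]
contact_force: [0.4, 0.5, 0.5]
finger_gap: 0.0377
grasp_force: 0.0
```

Emit:
step_arm(grip=[-0.5,-1,-1,-1,-1], travel=[[0,0,0],[0,0,0],[0,0,0],[0,0,0],[0,0,0]], delta_rot=[[0,0,0],[0,0,0],[0,0,0],[0,0,0],[0,0,0]], grip_force=60)

```text
clock: 14.4
eef_pos: [0.5877, 0.0404, 0.1282]
ee_rot: [3.141, -0.053, 0.002]
contact_force: [-1.1, 0.5, 3.7]
finger_gap: 0.014
grasp_force: 60.0
```

```bash
python3 - <<'E'
from h import *
st()
E
```

```text
t 14.4 p [0.5877 0.0404 0.1282] yaw 3.1082 z [ 0.001 -0.    -1.   ] j [-0.13  0.63  1.49  0.    1.01  1.47] F [-1.1  0.5  3.7] M [ 0.03  0.25 -0.06] gap 0.014 gf 60.0
```

Emit:
step_arm(grip=[-1,-1,-1,-1], travel=[[-0.085,0.003,0.28],[-0.098,0.003,0.22],[-0.108,0.003,0.21],[0,0,0]], delta_rot=[[-0.015,-0.436,0],[-0.015,-0.436,0],[-0.015,-0.436,0],[0,0,0]])

```text
clock: 14.8
eef_pos: [0.5752, 0.041, 0.1566]
ee_rot: [3.129, -0.052, 0.248]
contact_force: [-0.3, -1.0, -2.2]
finger_gap: 0.0135
grasp_force: 60.0
```

```bash
python3 - <<'E'
from h import *
st()
E
```

```text
t 14.8 p [0.5752 0.041  0.1566] yaw 3.1084 z [ 0.157 -0.005 -0.988] j [-0.14  0.52  1.61  0.02  0.86  1.45] F [-0.3 -1.  -2.2] M [0.01 0.09 0.04] gap 0.0135 gf 60.0
```

Emit:
step_arm(grip=[-1,-1,-1,-1], travel=[[-0.12,0.003,0.2],[-0.13,0.003,0.19],[-0.14,0.003,0.18],[0,0,0]], delta_rot=[[-0.015,-0.436,0],[-0.015,-0.436,0],[-0.015,-0.436,0],[0,0,0]])

```text
clock: 15.2
eef_pos: [0.5596, 0.0413, 0.1788]
ee_rot: [3.098, -0.052, 0.489]
contact_force: [0.4, -1.0, -2.4]
finger_gap: 0.0138
grasp_force: 60.0
```

```bash
python3 - <<'E'
from h import *
st()
E
```

```text
t 15.2 p [0.5596 0.0413 0.1788] yaw 3.1082 z [ 0.308 -0.01  -0.951] j [-0.15  0.42  1.73  0.05  0.69  1.42] F [ 0.4 -1.  -2.4] M [0.03 0.25 0.04] gap 0.0138 gf 60.0
```

Emit:
step_arm(grip=[-1,-1,-1,-1,-1,-1], travel=[[0.3,-0.01,0.1],[0.4,-0.014,0.13],[0.4,-0.014,0.13],[0.4,-0.014,0.13],[0.36,-0.012,0.115],[0,0,0]], delta_rot=[[0,0,0],[0,0,0],[0,0,0],[0,0,0],[0,0,0],[0,0,0]])

```text
clock: 15.8
eef_pos: [0.6359, 0.0384, 0.2025]
ee_rot: [3.097, -0.052, 0.489]
contact_force: [-1.0, -0.3, -2.0]
finger_gap: 0.0134
grasp_force: 60.0
```

```bash
python3 - <<'E'
from h import *
st()
E
```

```text
t 15.8 p [0.6359 0.0384 0.2025] yaw 3.1079 z [ 0.308 -0.011 -0.951] j [-0.13  0.54  1.47  0.04  0.83  1.45] F [-1.  -0.3 -2. ] M [ 0.05  0.3  -0.01] gap 0.0134 gf 60.0
```

Emit:
step_arm(grip=[-1,-1,-1,-1,-1,-1,-1,-1,-1,-1,-1,-1], travel=[[0,0,0.6],[0,0,0.9],[0,0,0.9],[-0.34,0.94,0.4],[-0.34,0.94,0],[-0.34,0.94,0],[-0.34,0.94,0],[-0.34,0.94,0],[-0.34,0.94,0],[-0.34,0.94,0],[-0.34,0.94,0],[0,0,0]], delta_rot=[[0,0,0],[0,0,0],[0,0,0],[0.015,0.436,0],[0.015,0.436,0],[0.015,0.436,0],[0.015,0.436,0],[0.015,0.436,0],[0.015,0.436,0],[0,0,0.5],[0,0,0.58],[0,0,0]])

```text
clock: 17.0
eef_pos: [0.5235, 0.3431, 0.3139]
ee_rot: [3.137, 0.161, -0.004]
contact_force: [0.2, -1.0, -1.8]
finger_gap: 0.0137
grasp_force: 60.0
```

```bash
cat > look.py <<'E'
import sys
from h import *
st();t=sys.argv[1]
b=grab('scene','s'+t);a=grab('top','t'+t);print('rack',rack(a),'tray',tray(a))
c1=cv2.resize(b['color'][110:290,150:380],(545,426),interpolation=3)
c2=cv2.resize(a['color'][180:295,180:270],(252,322),interpolation=3)
im=np.zeros((426,800,3),np.uint8);im[:,:545]=c1;im[:322,547:799]=c2
cv2.imwrite(f'pics/c{t}.png',im)
E
python3 look.py 4
```

```text
t 17.0 p [0.5235 0.3431 0.3139] yaw -3.0389 z [-0.003 -0.    -1.   ] j [0.39 0.54 1.14 0.   1.47 1.86] F [ 0.2 -1.  -1.8] M [-0.07 -0.05  0.04] gap 0.0137 gf 60.0
rack ([0.4419, 0.3877, 0.0804], np.float64(3456.6)) tray ([0.4591, -0.1536, 0.0361], np.float64(798.3))
```

View pics/c4.png

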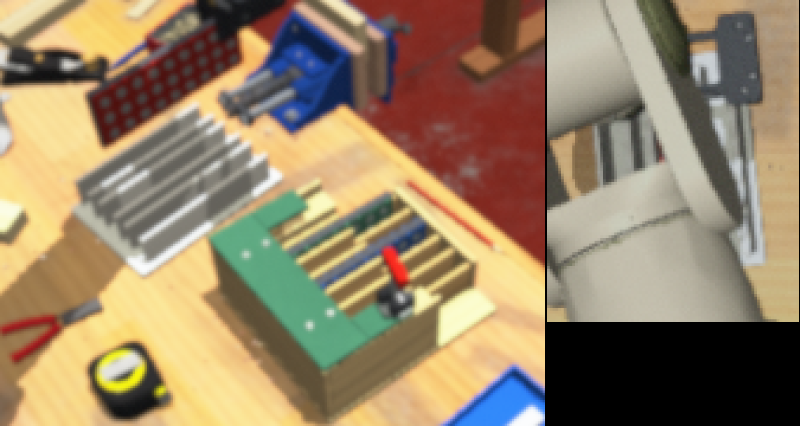

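```bash
python3 - <<'E'
from h import *
for t in('scene0','s3','s4'):
    b=load(t); print(fit([b],[mwhite(b)],RACK,[.445,.387,.096],[(170,160,275,232)]))
x=cv2.absdiff(load('s3')['color'],load('s4')['color']).max(2)[185:230,185:260];print(x.mean())
E
```

```text
([0.4463, 0.3861, 0.0975], np.float64(202.1))
([0.446, 0.386, 0.0941], np.float64(152.0))
([0.447, 0.3864, 0.0943], np.float64(256.1))
32.20948148148148
```

Emit:
step_arm(grip=[-1,-1,-1,-1,-1,-1,-1], travel=[[0.12,-0.085,-0.6],[0,0,-0.8],[0,0,-0.8],[0,0,-0.7],[0,0,-0.35],[0,0,0],[0,0,0]], delta_rot=[[0,0,-0.055],[0,0,0],[0,0,0],[0,0,0],[0,0,0],[0,0,0],[0,0,0]])

```text
clock: 17.8
eef_pos: [0.5313, 0.3357, 0.1862]
ee_rot: [-3.138, -0.139, -0.002]
contact_force: [0.7, 0.9, -2.5]
finger_gap: 0.0131
grasp_force: 60.0
```

```bash
python3 - <<'E'
from h import *
st()
b=grab('scene','s5')
cv2.imwrite('pics/s5c.png',cv2.resize(b['color'][120:240,165:295],(650,600),interpolation=3))
E
```

```text
t 17.8 p [0.5313 0.3357 0.1862] yaw -3.0529 z [ 0.001  0.    -1.   ] j [ 0.38  0.64  1.31 -0.    1.19  1.86] F [ 0.7  0.9 -2.5] M [-0.02 -0.    0.02] gap 0.0131 gf 60.0
```

View pics/s5c.png

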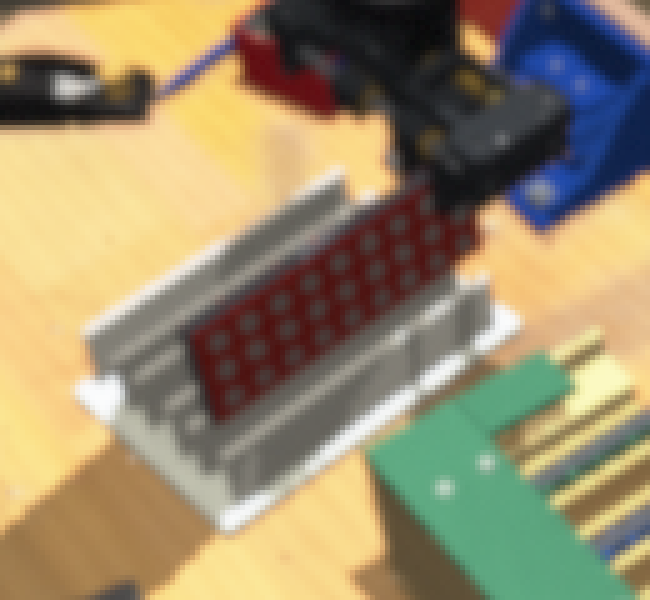

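Emit:
step_arm(grip=[-1,-1,-1,-1,-1,-1,-1], travel=[[-0.075,0.1,0],[0,0,0],[0,0,-0.3],[0,0,-0.3],[0,0,-0.3],[0,0,0],[0,0,0]], delta_rot=[[0,0,0.06],[0,0,0],[0,0,0],[0,0,0],[0,0,0],[0,0,0],[0,0,0]])

```text
clock: 18.55
eef_pos: [0.5276, 0.3399, 0.1486]
ee_rot: [3.138, 0.152, -0.001]
contact_force: [0.4, -0.7, -2.0]
finger_gap: 0.0134
grasp_force: 60.0
```

```bash
python3 - <<'E'
from h import *
st()
E
```

```text
t 18.55 p [0.5276 0.3399 0.1486] yaw -3.0448 z [-0.001 -0.    -1.   ] j [0.39 0.68 1.34 0.   1.12 1.86] F [ 0.4 -0.7 -2. ] M [ 0.03 -0.08 -0.03] gap 0.0134 gf 60.0
```

Free inside the bay. Lower the rest and release.

Emit:
step_arm(grip=[-1,-1,-1,-1,-0.5,-0.2,-0.2,-0.2,-0.2,-0.2,-0.2], travel=[[0,0,-0.25],[0,0,-0.2],[0,0,-0.04],[0,0,0],[0,0,0],[0,0,0],[0,0,0],[0,0,0.5],[0,0,1],[0,0,1],[0,0,1]], delta_rot=[[0,0,0],[0,0,0],[0,0,0],[0,0,0],[0,0,0],[0,0,0],[0,0,0],[0,0,0],[0,0,0],[0,0,0],[0,0,0]])

```text
clock: 19.65
eef_pos: [0.5274, 0.3399, 0.2713]
ee_rot: [-3.138, -0.152, -0.0]
contact_force: [0.6, 0.5, -0.0]
finger_gap: 0.0351
grasp_force: 0.0
```

```bash
python3 - <<'E'
from h import *
st()
E
```

```text
t 19.65 p [0.5274 0.3399 0.2713] yaw -3.0448 z [ 0.  0. -1.] j [0.39 0.56 1.21 0.   1.37 1.86] F [ 0.6  0.5 -0. ] M [0.01 0.14 0.01] gap 0.0351 gf 0.0
```

Emit:
step_arm(grip=[-0.14,-0.14,-0.14,-0.14,-0.14,-0.14,-0.14,-0.14,-0.14], travel=[[0.22,-0.878,-0.2],[0.22,-0.878,-0.2],[0.22,-0.878,-0.2],[0.22,-0.878,-0.2],[0.22,-0.878,-0.2],[0.22,-0.878,-0.2],[0.22,-0.878,-0.2],[0,0,0],[0,0,0]], delta_rot=[[0,0,-0.155],[0,0,-0.155],[0,0,-0.155],[0,0,-0.155],[0,0,-0.155],[0,0,-0.155],[0,0,-0.155],[0,0,0],[0,0,0]])

```text
clock: 20.55
eef_pos: [0.5892, 0.0939, 0.2135]
ee_rot: [-3.141, 0.054, -0.0]
contact_force: [-0.4, 0.5, 0.3]
finger_gap: 0.0376
grasp_force: 0.0
```

```bash
python3 look.py 6; python3 - <<'E'
from h import *
b=load('s6');print(fit([b],[mwhite(b)],RACK,[.445,.387,.096],[(170,160,275,232)]))
E
```

```text
t 20.55 p [0.5892 0.0939 0.2135] yaw 3.1071 z [ 0.  0. -1.] j [-0.04  0.55  1.39  0.    1.2   1.57] F [-0.4  0.5  0.3] M [-0.05  0.12  0.01] gap 0.0376 gf 0.0
rack ([0.4449, 0.3874, 0.0959], np.float64(647.9)) tray ([0.4591, -0.1536, 0.0361], np.float64(802.3))
([0.4462, 0.3864, 0.0981], np.float64(668.9))
```

View pics/c6.png

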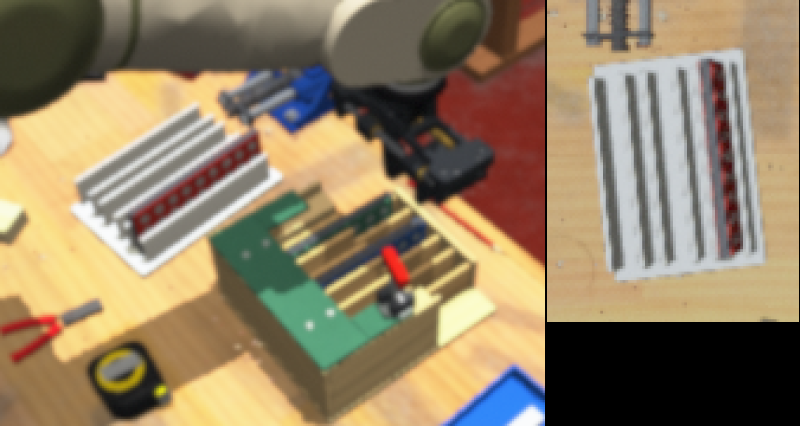

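Emit:
step_arm(grip=[-0.14,-0.14,-0.14,-0.14,-0.14,-0.14,-0.5,-1,-1,-1,-1], travel=[[0,0,-0.6],[0,0,-0.6],[0,0,-0.5],[0,0,-0.3],[0,0,-0.15],[0,0,0],[0,0,0],[0,0,0],[0,0,0],[0,0,0],[0,0,0]], delta_rot=[[0,0,0],[0,0,0],[0,0,0],[0,0,0],[0,0,0],[0,0,0],[0,0,0],[0,0,0],[0,0,0],[0,0,0],[0,0,0]])

```text
clock: 21.75
eef_pos: [0.5894, 0.0942, 0.128]
ee_rot: [-3.141, 0.053, -0.002]
contact_force: [-0.4, -0.0, 3.7]
finger_gap: 0.0137
grasp_force: 59.8
```

```bash
python3 - <<'E'
from h import *
st()
E
```

```text
t 21.75 p [0.5894 0.0942 0.128 ] yaw 3.1081 z [ 0.001  0.    -1.   ] j [-0.04  0.65  1.47  0.    1.03  1.57] F [-0.4 -0.   3.7] M [0.13 0.26 0.  ] gap 0.0137 gf 59.8
```

Emit:
step_arm(grip=[-1,-1,-1,-1,-1,-1,-1], travel=[[-0.085,0.003,0.28],[-0.098,0.003,0.22],[-0.108,0.003,0.21],[-0.12,0.003,0.2],[-0.13,0.003,0.19],[-0.14,0.003,0.18],[0,0,0]], delta_rot=[[-0.015,-0.436,0],[-0.015,-0.436,0],[-0.015,-0.436,0],[-0.015,-0.436,0],[-0.015,-0.436,0],[-0.015,-0.436,0],[0,0,0]])

```text
clock: 22.45
eef_pos: [0.5612, 0.095, 0.179]
ee_rot: [3.097, -0.051, 0.491]
contact_force: [0.8, -0.2, -2.2]
finger_gap: 0.0133
grasp_force: 59.8
```

```bash
python3 - <<'E'
from h import *
st()
E
```

```text
t 22.45 p [0.5612 0.095  0.179 ] yaw 3.1084 z [ 0.309 -0.011 -0.951] j [-0.04  0.44  1.7   0.    0.69  1.56] F [ 0.8 -0.2 -2.2] M [0.01 0.29 0.  ] gap 0.0133 gf 59.8
```

Emit:
step_arm(grip=[-1,-1,-1,-1,-1,-1], travel=[[0.3,-0.01,0.1],[0.4,-0.014,0.13],[0.4,-0.014,0.13],[0.4,-0.014,0.13],[0.36,-0.012,0.115],[0,0,0]], delta_rot=[[0,0,0],[0,0,0],[0,0,0],[0,0,0],[0,0,0],[0,0,0]])

```text
clock: 23.05
eef_pos: [0.6376, 0.092, 0.2025]
ee_rot: [3.097, -0.052, 0.49]
contact_force: [-1.0, -0.6, -2.8]
finger_gap: 0.0137
grasp_force: 59.8
```

```bash
python3 - <<'E'
from h import *
st()
E
```

```text
t 23.05 p [0.6376 0.092  0.2025] yaw 3.1077 z [ 0.309 -0.011 -0.951] j [-0.04  0.55  1.44  0.    0.84  1.57] F [-1.  -0.6 -2.8] M [-0.01  0.29 -0.02] gap 0.0137 gf 59.8
```

Emit:
step_arm(grip=[-1,-1,-1,-1,-1,-1,-1,-1,-1,-1,-1,-1], travel=[[0,0,0.6],[0,0,0.9],[0,0,0.9],[-0.36,0.939,0.4],[-0.36,0.939,0],[-0.36,0.939,0],[-0.36,0.939,0],[-0.36,0.939,0],[-0.36,0.939,0],[-0.36,0.939,0],[-0.36,0.939,0],[0,0,0]], delta_rot=[[0,0,0],[0,0,0],[0,0,0],[0.015,0.436,0],[0.015,0.436,0],[0.015,0.436,0],[0.015,0.436,0],[0.015,0.436,0],[0.015,0.436,0],[0,0,0.5],[0,0,0.58],[0,0,0]])

```text
clock: 24.25
eef_pos: [0.5185, 0.3966, 0.3137]
ee_rot: [-3.137, -0.162, 0.004]
contact_force: [-0.2, -0.5, -2.9]
finger_gap: 0.0138
grasp_force: 59.8
```

Emit:
step_arm(grip=[-1,-1,-1,-1,-1,-1,-1], travel=[[0,0,-0.6],[0,0,-0.8],[0,0,-0.8],[0,0,-0.7],[0,0,-0.3],[0,0,0],[0,0,0]], delta_rot=[[0,0,0],[0,0,0],[0,0,0],[0,0,0],[0,0,0],[0,0,0],[0,0,0]])

```text
clock: 24.95
eef_pos: [0.5216, 0.3928, 0.1881]
ee_rot: [-3.137, -0.15, -0.002]
contact_force: [-0.1, -0.5, -1.0]
finger_gap: 0.0134
grasp_force: 59.8
```

```bash
python3 - <<'E'
from h import *
st()
b=grab('scene','s7');print(fit([b],[mwhite(b)],RACK,[.445,.387,.096],[(170,180,275,232)]))
cv2.imwrite('pics/s7c.png',cv2.resize(b['color'][120:240,165:295],(650,600),interpolation=3))
E
```

```text
t 24.95 p [0.5216 0.3928 0.1881] yaw -3.0457 z [ 0.001  0.001 -1.   ] j [ 0.47  0.69  1.22 -0.    1.23  1.94] F [-0.1 -0.5 -1. ] M [-0.03 -0.05 -0.06] gap 0.0134 gf 59.8
([0.4479, 0.3869, 0.0901], np.float64(683.8))
```

View pics/s7c.png

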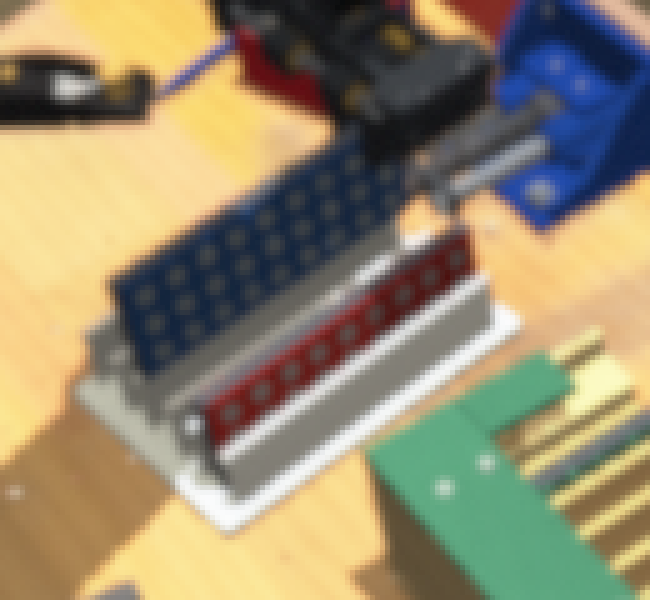

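Emit:
step_arm(grip=[-1,-1,-1,-1,-1], travel=[[0,0,-0.3],[0,0,-0.35],[0,0,-0.35],[0,0,0],[0,0,0]], delta_rot=[[0,0,0],[0,0,0],[0,0,0],[0,0,0],[0,0,0]])

```text
clock: 25.5
eef_pos: [0.5211, 0.3928, 0.1463]
ee_rot: [3.138, 0.151, -0.001]
contact_force: [-0.5, -0.3, -3.5]
finger_gap: 0.0135
grasp_force: 59.8
```

```bash
python3 - <<'E'
from h import *
st()
E
```

```text
t 25.5 p [0.5211 0.3928 0.1463] yaw -3.0454 z [-0.001 -0.    -1.   ] j [0.47 0.74 1.25 0.   1.16 1.94] F [-0.5 -0.3 -3.5] M [ 0.02 -0.03 -0.07] gap 0.0135 gf 59.8
```

Emit:
step_arm(grip=[-1,-1,-1,-1,-0.5,-0.2,-0.2,-0.2,-0.2,-0.2,-0.2], travel=[[0,0,-0.22],[0,0,-0.18],[0,0,-0.04],[0,0,0],[0,0,0],[0,0,0],[0,0,0],[0,0,0.5],[0,0,1],[0,0,1],[0,0,1]], delta_rot=[[0,0,0],[0,0,0],[0,0,0],[0,0,0],[0,0,0],[0,0,0],[0,0,0],[0,0,0],[0,0,0],[0,0,0],[0,0,0]])

```text
clock: 26.6
eef_pos: [0.521, 0.3927, 0.2712]
ee_rot: [-3.138, -0.151, -0.001]
contact_force: [0.5, -0.4, -1.5]
finger_gap: 0.0352
grasp_force: 0.0
```

Emit:
step_arm(grip=[-0.14,-0.14,-0.14,-0.14,-0.14,-0.14,-0.14,-0.14,-0.14], travel=[[0.25,-0.874,-0.2],[0.25,-0.874,-0.2],[0.25,-0.874,-0.2],[0.25,-0.874,-0.2],[0.25,-0.874,-0.2],[0.25,-0.874,-0.2],[0.25,-0.874,-0.2],[0,0,0],[0,0,0]], delta_rot=[[0,0,-0.155],[0,0,-0.155],[0,0,-0.155],[0,0,-0.155],[0,0,-0.155],[0,0,-0.155],[0,0,-0.155],[0,0,0],[0,0,0]])

```text
clock: 27.5
eef_pos: [0.5912, 0.1478, 0.2134]
ee_rot: [-3.141, 0.055, -0.0]
contact_force: [0.6, -0.5, 0.2]
finger_gap: 0.0377
grasp_force: 0.0
```

```bash
python3 look.py 8; python3 - <<'E'
from h import *
b=load('s8');print(fit([b],[mwhite(b)],RACK,[.445,.387,.096],[(170,180,275,232)]))
E
```

```text
t 27.5 p [0.5912 0.1478 0.2134] yaw 3.1065 z [ 0.  0. -1.] j [0.05 0.57 1.35 0.   1.22 1.66] F [ 0.6 -0.5  0.2] M [ 0.01  0.1  -0.02] gap 0.0377 gf 0.0
rack ([0.4449, 0.3874, 0.0955], np.float64(1102.9)) tray ([0.4591, -0.1536, 0.0361], np.float64(799.3))
([0.4474, 0.3864, 0.0908], np.float64(702.9))
```

View pics/c8.png

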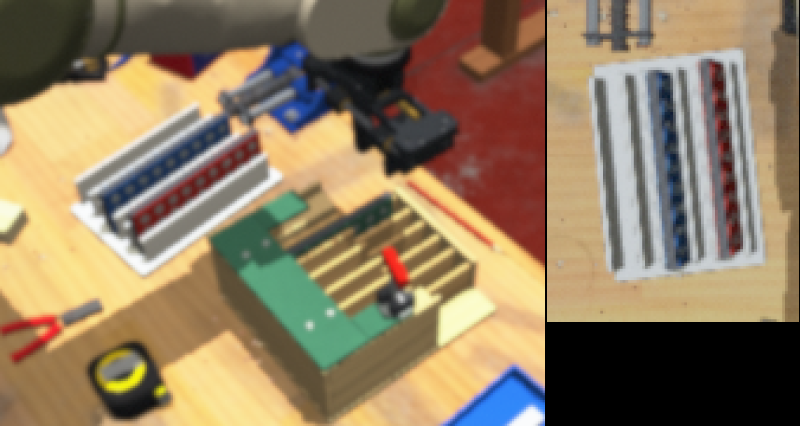

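Red and blue stand in their bays (right two). Now green.

Emit:
step_arm(grip=[-0.14,-0.14,-0.14,-0.14,-0.14,-0.14,-0.5,-1,-1,-1,-1], travel=[[0,0,-0.6],[0,0,-0.6],[0,0,-0.5],[0,0,-0.3],[0,0,-0.15],[0,0,0],[0,0,0],[0,0,0],[0,0,0],[0,0,0],[0,0,0]], delta_rot=[[0,0,0],[0,0,0],[0,0,0],[0,0,0],[0,0,0],[0,0,0],[0,0,0],[0,0,0],[0,0,0],[0,0,0],[0,0,0]])

```text
clock: 28.7
eef_pos: [0.5914, 0.1481, 0.1278]
ee_rot: [-3.141, 0.054, -0.001]
contact_force: [-0.8, -0.2, 4.2]
finger_gap: 0.0136
grasp_force: 60.0
```

```bash
python3 - <<'E'
from h import *
st()
E
```

```text
t 28.7 p [0.5914 0.1481 0.1278] yaw 3.1074 z [ 0.001  0.    -1.   ] j [0.05 0.67 1.42 0.   1.05 1.66] F [-0.8 -0.2  4.2] M [ 0.05  0.31 -0.11] gap 0.0136 gf 60.0
```

Emit:
step_arm(grip=[-1,-1,-1,-1,-1,-1,-1], travel=[[-0.085,0.003,0.28],[-0.098,0.003,0.22],[-0.108,0.003,0.21],[-0.12,0.003,0.2],[-0.13,0.003,0.19],[-0.14,0.003,0.18],[0,0,0]], delta_rot=[[-0.015,-0.436,0],[-0.015,-0.436,0],[-0.015,-0.436,0],[-0.015,-0.436,0],[-0.015,-0.436,0],[-0.015,-0.436,0],[0,0,0]])

```text
clock: 29.4
eef_pos: [0.5631, 0.149, 0.1788]
ee_rot: [3.097, -0.052, 0.491]
contact_force: [-0.1, -0.8, -1.8]
finger_gap: 0.0138
grasp_force: 60.0
```

```bash
python3 - <<'E'
from h import *
st()
E
```

```text
t 29.4 p [0.5631 0.149  0.1788] yaw 3.1081 z [ 0.309 -0.011 -0.951] j [ 0.07  0.46  1.65 -0.05  0.71  1.7 ] F [-0.1 -0.8 -1.8] M [ 0.01  0.34 -0.02] gap 0.0138 gf 60.0
```

Emit:
step_arm(grip=[-1,-1,-1,-1,-1,-1], travel=[[0.3,-0.01,0.1],[0.4,-0.014,0.13],[0.4,-0.014,0.13],[0.4,-0.014,0.13],[0.36,-0.012,0.115],[0,0,0]], delta_rot=[[0,0,0],[0,0,0],[0,0,0],[0,0,0],[0,0,0],[0,0,0]])

```text
clock: 30.0
eef_pos: [0.6396, 0.1459, 0.2022]
ee_rot: [3.097, -0.053, 0.49]
contact_force: [-0.4, -0.2, -3.4]
finger_gap: 0.0135
grasp_force: 60.0
```

```bash
python3 - <<'E'
from h import *
st()
E
```

```text
t 30.0 p [0.6396 0.1459 0.2022] yaw 3.107 z [ 0.308 -0.011 -0.951] j [ 0.05  0.58  1.4  -0.04  0.86  1.68] F [-0.4 -0.2 -3.4] M [ 0.02  0.21 -0.01] gap 0.0135 gf 60.0
```

Emit:
step_arm(grip=[-1,-1,-1,-1,-1,-1,-1,-1,-1,-1,-1,-1], travel=[[0,0,0.6],[0,0,0.9],[0,0,0.9],[-0.386,0.94,0.4],[-0.386,0.94,0],[-0.386,0.94,0],[-0.386,0.94,0],[-0.386,0.94,0],[-0.386,0.94,0],[-0.386,0.94,0],[-0.386,0.94,0],[0,0,0]], delta_rot=[[0,0,0],[0,0,0],[0,0,0],[0.015,0.436,0],[0.015,0.436,0],[0.015,0.436,0],[0.015,0.436,0],[0.015,0.436,0],[0.015,0.436,0],[0,0,0.5],[0,0,0.58],[0,0,0]])

```text
clock: 31.2
eef_pos: [0.5118, 0.451, 0.3131]
ee_rot: [3.137, 0.162, -0.004]
contact_force: [0.2, 0.5, -3.7]
finger_gap: 0.0134
grasp_force: 60.0
```

Emit:
step_arm(grip=[-1,-1,-1,-1,-1,-1,-1], travel=[[0,0,-0.6],[0,0,-0.8],[0,0,-0.8],[0,0,-0.7],[0,0,-0.3],[0,0,0],[0,0,0]], delta_rot=[[0,0,0],[0,0,0],[0,0,0],[0,0,0],[0,0,0],[0,0,0],[0,0,0]])

```text
clock: 31.9
eef_pos: [0.5152, 0.4471, 0.1879]
ee_rot: [-3.137, -0.15, -0.002]
contact_force: [-0.2, -0.6, -3.1]
finger_gap: 0.0138
grasp_force: 60.0
```

```bash
python3 - <<'E'
from h import *
st()
b=grab('scene','s9');print(fit([b],[mwhite(b)],RACK,[.445,.387,.096],[(170,180,275,232)]))
x=cv2.absdiff(b['color'],load('s8')['color']).max(2)[200:230,200:255];print(x.mean())
E
```

```text
t 31.9 p [0.5152 0.4471 0.1879] yaw -3.0463 z [ 0.001  0.001 -1.   ] j [ 0.54  0.76  1.1  -0.    1.29  2.02] F [-0.2 -0.6 -3.1] M [ 0.06 -0.11 -0.01] gap 0.0138 gf 60.0
([0.4471, 0.3871, 0.0855], np.float64(705.2))
22.384848484848487
```

Emit:
step_arm(grip=[-1,-1,-1,-1,-1], travel=[[0,-0.01,-0.3],[0,0,-0.35],[0,0,-0.35],[0,0,0],[0,0,0]], delta_rot=[[0,0,0],[0,0,0],[0,0,0],[0,0,0],[0,0,0]])

```text
clock: 32.45
eef_pos: [0.5147, 0.4466, 0.1462]
ee_rot: [3.138, 0.15, -0.001]
contact_force: [1.1, 0.2, -2.8]
finger_gap: 0.0138
grasp_force: 60.0
```

```bash
python3 - <<'E'
from h import *
st()
E
```

```text
t 32.45 p [0.5147 0.4466 0.1462] yaw -3.046 z [-0.001 -0.    -1.   ] j [0.54 0.8  1.14 0.   1.21 2.02] F [ 1.1  0.2 -2.8] M [-0.01 -0.06  0.03] gap 0.0138 gf 60.0
```

Emit:
step_arm(grip=[-1,-1,-1,-1,-0.5,-0.2,-0.2,-0.2,-0.2,-0.2,-0.2,-0.2], travel=[[0,0,-0.22],[0,0,-0.18],[0,0,-0.04],[0,0,0],[0,0,0],[0,0,0],[0,0,0],[0,0,0.5],[0,0,1],[0,0,1],[0,0,1],[0,0,0.2]], delta_rot=[[0,0,0],[0,0,0],[0,0,0],[0,0,0],[0,0,0],[0,0,0],[0,0,0],[0,0,0],[0,0,0],[0,0,0],[0,0,0],[0,0,0]])

```text
clock: 33.65
eef_pos: [0.5154, 0.4471, 0.2829]
ee_rot: [-3.134, -0.15, -0.012]
contact_force: [0.1, -0.3, 0.9]
finger_gap: 0.0355
grasp_force: 0.0
```

Emit:
step_arm(grip=[-0.2,-0.2,-0.2,-0.2,-0.2,-0.2,-0.2,-0.2,-0.2,-0.2,-0.2,-0.2], travel=[[-0.046,-0.92,0],[-0.046,-0.92,0],[-0.046,-0.92,0],[-0.046,-0.92,0],[-0.046,-0.92,0],[-0.046,-0.92,0],[-0.046,-0.92,0],[-0.046,-0.92,0],[-0.046,-0.92,0],[-0.046,-0.92,0],[-0.046,-0.92,0],[-0.046,-0.92,0]], delta_rot=[[0,0,0.98],[0,0,0.98],[0,0,0.98],[0,0,0.98],[0,0,0.98],[0,0,0.98],[0,0,0.98],[0,0,0.98],[0,0,0.98],[0,0,0.98],[0,0,0.98],[0,0,0.98]])

```text
clock: 34.85
eef_pos: [0.4923, 0.0036, 0.2767]
ee_rot: [-2.286, -2.155, 0.0]
contact_force: [0.5, 0.7, -0.0]
finger_gap: 0.0352
grasp_force: 0.0
```

Emit:
step_arm(grip=[-0.2,-0.2,-0.2], travel=[[0,0,0],[0,0,0],[0,0,0]], delta_rot=[[0,0,0],[0,0,0],[0,0,0]])

```text
clock: 35.15
eef_pos: [0.4927, 0.0059, 0.2768]
ee_rot: [-2.292, -2.148, -0.0]
contact_force: [0.2, -0.5, -0.3]
finger_gap: 0.0353
grasp_force: 0.0
```

```bash
python3 look.py 10
```

```text
t 35.15 p [0.4927 0.0059 0.2768] yaw -1.6352 z [-0.  0. -1.] j [-0.23  0.26  1.63  0.    1.25 -0.16] F [ 0.2 -0.5 -0.3] M [0.   0.05 0.04] gap 0.0353 gf 0.0
rack ([0.4449, 0.3871, 0.093], np.float64(1173.7)) tray ([0.4604, -0.1541, 0.0406], np.float64(2383.1))
```

View pics/c10.png

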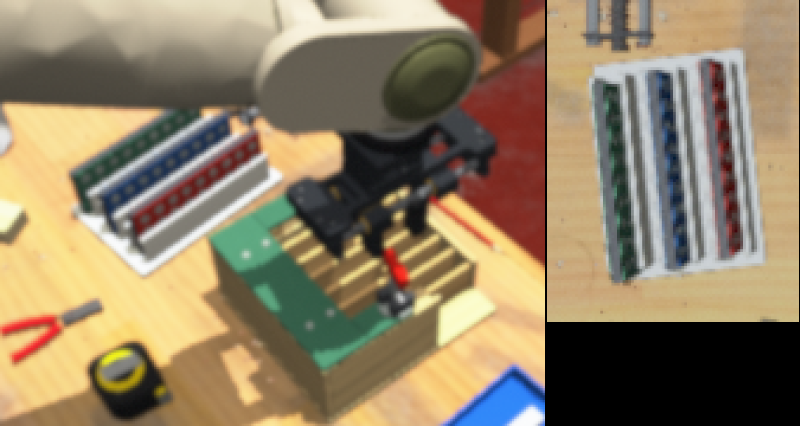

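Emit:
step_arm(grip=[-0.2,-0.2,-0.2,-0.2], travel=[[0,-0.035,0],[0,0,0],[0,0,0],[0,0,0]], delta_rot=[[0,0,-0.98],[0,0,-0.98],[0,0,0],[0,0,0]])

```text
clock: 35.65
eef_pos: [0.4927, 0.0042, 0.277]
ee_rot: [-2.524, -1.87, 0.0]
contact_force: [0.3, 0.2, -0.3]
finger_gap: 0.0352
grasp_force: 0.0
```

```bash
python3 - <<'E'
from h import *
st()
W=cloud(load('t10'));q=(.4455,.3865,.096)
c,s=np.cos(q[2]),np.sin(q[2]);x=W[...,0]-q[0];y=W[...,1]-q[1];X=c*x+s*y;Y=-s*x+c*y
for b in(-54,0,54):
    m=(abs(Y*1000-b)<14)&(abs(X)<.15)&(W[...,2]>.07)&(W[...,2]<.2)
    print(b,m.sum(),'z',np.percentile(W[...,2][m],[10,50,90]).round(4),'x',np.percentile(X[m],[1,99]).round(3),'y',np.percentile(Y[m],[5,50,95]).round(4))
a=load('t10');b=load('scene0' if 0 else 's10')
print('tray scene',fit([b],[mblue(b)],TRAY,[.459,-.153,.036],[(290,260,405,365)]))
E
```

```text
t 35.65 p [0.4927 0.0042 0.277 ] yaw -1.8662 z [-0.  0. -1.] j [-0.23  0.26  1.63  0.    1.25  0.07] F [ 0.3  0.2 -0.3] M [-0.09  0.1  -0.03] gap 0.0352 gf 0.0
-54 423 z [0.0786 0.0848 0.0878] x [-0.094  0.099] y [-0.0584 -0.0529 -0.0453]
0 446 z [0.0771 0.0848 0.088 ] x [-0.099  0.093] y [-0.008  -0.0028  0.0054]
54 461 z [0.0771 0.0849 0.0879] x [-0.106  0.087] y [0.047  0.0517 0.0604]
tray scene ([0.4616, -0.1561, 0.0518], np.float64(1276.2))
```

Emit:
step_arm(grip=[-0.2,-0.2,-0.2,-0.2,-0.6,-1,-1,-1], travel=[[0,0,-0.5],[0,0,-0.5],[0,0,-0.44],[0,0,0],[0,0,0],[0,0,0],[0,0,0],[0,0,0]], delta_rot=[[0,0,0],[0,0,0],[0,0,0],[0,0,0],[0,0,0],[0,0,0],[0,0,0],[0,0,0]], grip_force=40)

```text
clock: 36.45
eef_pos: [0.4925, 0.0037, 0.2202]
ee_rot: [-2.527, -1.866, 0.0]
contact_force: [-5.3, 0.3, 6.8]
finger_gap: 0.0125
grasp_force: 40.0
```

```bash
python3 - <<'E'
from h import *
st()
E
```

```text
t 36.45 p [0.4925 0.0037 0.2202] yaw -1.8696 z [-0. -0. -1.] j [-0.23  0.33  1.71 -0.    1.11  0.07] F [-5.3  0.3  6.8] M [ 0.09  0.87 -0.  ] gap 0.0125 gf 40.0
```

Emit:
step_arm(grip=[-1,-1,-1], travel=[[0,0,0.09],[0,0,0],[0,0,0]], delta_rot=[[0,0,0],[0,0,0],[0,0,0]])

```text
clock: 36.75
eef_pos: [0.4924, 0.0037, 0.2223]
ee_rot: [-2.527, -1.865, 0.002]
contact_force: [-0.8, 0.6, -10.3]
finger_gap: 0.0126
grasp_force: 40.0
```

```bash
python3 - <<'E'
from h import *
st()
E
```

```text
t 36.75 p [0.4924 0.0037 0.2223] yaw -1.87 z [-0.002  0.    -1.   ] j [-0.23  0.32  1.71  0.    1.11  0.07] F [ -0.8   0.6 -10.3] M [-0.06  0.14 -0.04] gap 0.0126 gf 40.0
```

Emit:
step_arm(grip=[-1,-1,-1,-1,-1,-1,-1,-1,-1,-1,-1,-1], travel=[[0,0,0],[0,0,0],[0,0,0],[0,0,0],[0,0,0],[0,0,0],[0,0,0],[0,0,0],[0,0,0],[0,0,0],[0,0,0],[0,0,0]], delta_rot=[[0,0,-0.905],[0,0,-0.905],[0,0,-0.905],[0,0,-0.905],[0,0,-0.905],[0,0,-0.905],[0,0,-0.905],[0,0,-0.905],[0,0,-0.905],[0,0,-0.905],[0,0,-0.905],[0,0,-0.905]])

```text
clock: 37.95
eef_pos: [0.4922, 0.0039, 0.2223]
ee_rot: [-3.14, 0.056, 0.003]
contact_force: [-1.8, 1.5, -9.7]
finger_gap: 0.0127
grasp_force: 40.0
```

Emit:
step_arm(grip=[-1,-1,-1,-1,-1,-1,-1], travel=[[0,0,0],[0,0,-0.1],[0,0,-0.15],[0,0,-0.15],[0,0,-0.1],[0,0,0],[0,0,0]], delta_rot=[[0,0,0],[0,0,0],[0,0,0],[0,0,0],[0,0,0],[0,0,0],[0,0,0]])

```text
clock: 38.65
eef_pos: [0.4926, 0.0038, 0.2039]
ee_rot: [-3.141, 0.047, -0.0]
contact_force: [-10.6, 3.4, 6.6]
finger_gap: 0.0127
grasp_force: 40.0
```

```bash
python3 - <<'E'
from h import *
st()
E
```

```text
t 38.65 p [0.4926 0.0038 0.2039] yaw 3.1115 z [ 0.  0. -1.] j [-0.23  0.35  1.73  0.    1.07  1.37] F [-10.6   3.4   6.6] M [0.52 1.58 0.03] gap 0.0127 gf 40.0
```

Emit:
step_arm(grip=[-0.6,-0.1,-0.1,-0.1,-0.1,-0.1,-0.1,-0.1,-0.1,-0.1,-0.1,-0.1], travel=[[0,0,0],[0,0,0],[0,0,0],[0,0,0.5],[0,0,1],[0,0,1],[-1,0.5,1],[-1,0.5,0],[-1,0.5,0],[0,0,0],[0,0,0],[0,0,0]], delta_rot=[[0,0,0],[0,0,0],[0,0,0],[0,0,0],[0,0,0],[0,0,0],[0,0,0],[0,0,0],[0,0,0],[0,0,0],[0,0,0],[0,0,0]])

```text
clock: 39.85
eef_pos: [0.3802, 0.0599, 0.3365]
ee_rot: [3.141, -0.05, 0.001]
contact_force: [-0.6, 0.6, -0.5]
finger_gap: 0.0396
grasp_force: 0.0
```

```bash
python3 - <<'E'
from h import *
st()
b=grab('scene','s11');a=grab('top','t11');W=cloud(a);H,S,V=hsv(a)
m=((H<8)|(H>172))&(S>150)&(W[...,2]>.12)&(W[...,2]<.22);m[:,:340]=0;m[:,380:]=0;m[:190]=0;m[250:]=0
p=W[m];print(len(p),p[:,2].mean() if len(p) else 0, 'rack',rack(a),'tray',tray(a))
c=cv2.resize(b['color'][130:370,170:410],(600,600),interpolation=3);cv2.imwrite('pics/s11c.png',c)
E
```

```text
t 39.85 p [0.3802 0.0599 0.3365] yaw 3.1097 z [ 0.001 -0.    -1.   ] j [-0.15 -0.03  1.81 -0.    1.36  1.45] F [-0.6  0.6 -0.5] M [0.01 0.15 0.03] gap 0.0396 gf 0.0
66 0.16531579884078737 rack ([0.445, 0.3872, 0.0933], np.float64(1167.4)) tray ([0.4596, -0.154, 0.0529], np.float64(890.9))
```

View pics/s11c.png

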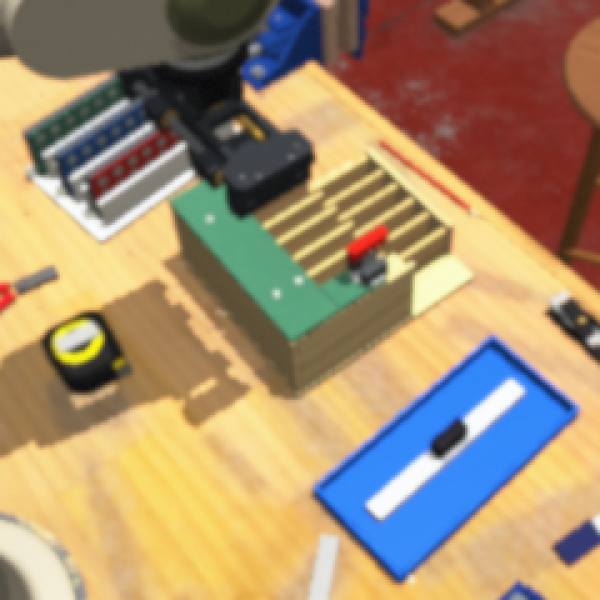

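```bash
python3 -c "
from bench import env
print(env.close_job())"
```

```text
the job is handed in; nothing more can be done
None
```

The job is handed in, with no verdict returned: the last images and depth readings show all three plates on edge in their own rack bays, the keeper bar flat in the blue tray with its handle up, the plunger back home, and the small plane untouched.

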